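# Rap the last flask closure out of its magazine tube

### The arm

A 7-joint arm with a two-finger parallel gripper is mounted at the origin on the work surface. World frame = base frame: x ahead of the robot, y to its left, z up, the work surface at z = 0. Lengths are in m, angles in rad, forces in N, time in s.
With the tool pointing down it reaches from about 0.4 to 0.85 m from the base axis. Payload 10.4 kg.
Tool frame: the origin (TCP) lies at the very end of the fingers, on their centre line; the grasp point (between the pads) lies 19 mm behind it (r.pinch_z is the distance from the TCP to the grasp point, in m); z points along the fingers, y is the line along which they close (so a half turn about z gives the same grasp; the last joint's range is limited). The gripper opens to 87 mm and grips with 3 to 60 N. Pads are 19 mm wide; open, the fingers measure 117 mm over their backs; the gripper's body (75 mm by 190 mm) begins 51 mm behind the grasp point.
Start: joints at [1.133, 0.332, -0.065, 1.46, 0.022, 1.35, -0.088], TCP at [0.252, -0.572, 0.223] pointing down, gripper open.
Joint ranges: [-2.6, 2.6], [-0.5, 2.12], [-1.47, 1.34], [0.16, 2.42], [-1.27, 4.41], [0.06, 2.06], [-2.6, 2.6]. Speed limits (rad/s): [2.22, 2.22, 2.79, 2.79, 3.14, 3.14, 3.14].

### API

Orientations are given as a unit quaternion [x, y, z, w].
In Python, from bench import sensors, vision, r gives the robot as it stands.
- The arm moves only by the shell command python3 -m crank 'ROWS' [OPENING] [FORCE]. ROWS is JSON, a list of rows, each a list of 2 entries, a list of its own where there are three numbers: the shift along the tool's x, y, z normalised to -1 to 1, where 1 is 3 cm, then the turn about the tool's z normalised to -1 to 1, where 1 is 8 degrees. A call has 1 to 12 rows; each row shifts and turns the commanded pose from where the row before left it, along the tool's axes as they then stand; what a row does not reach is not made up. A row lasts 1/8 s, in which the tool goes at most 62.5 mm and 10.7 degrees, less where a joint would pass 70% of its speed; a pose out of reach is approached as far as the arm can. A call with a number of a shift or a turn outside -1 to 1 is refused whole. A call with a gripper value outside its range is refused whole. OPENING is the opening, from 0 (shut) to 1 (fully open), set as the call begins (- or left out, the last holds). The fingers move at their own pace and stop on an object; FORCE is the grip in N (left out, the last holds). Time passes only in rows, so rows that do not move let the fingers close. It gives the time, the measured TCP pose, the force, the opening and the grip force at its end, in the units of the state.
- sensors.read_state(): the state, without advancing time (a new reading comes with each control period).
- vision.camera(name): name is "scene" or "top" or "wrist"; returns the picture (400x640x3 uint8, red, green, blue); there is no depth.
- vision.camera_model(name): a dict with "vertical_fov" (degrees; the focal length in pixels is half the picture's height over the tangent of half this angle, whatever the lens; pixels are square), "cx", "cy" (the principal point, pixels), "dist" ([k1, k2, p1, p2, k3] as OpenCV has them; the pictures are not rectified), "camera_from_world" (4x4, takes a point from world to camera coordinates); the wrist camera has in their place "hand_eye" (4x4, takes a point from camera to tool coordinates, whose origin is the TCP and whose axes are the flange's). Camera axes: x right, y down, z forward; pixel columns grow to the right and rows downward; lengths in m; the calibration is good to about 2 mm. A picture is of the moment at which its call begins: read the wrist's pose just before it. camera_model takes no time and is no camera call.
- r.close_job(): hands the job in; it is judged then, once.
The state is a dict: "time": time; "joint_positions": joint angles; "joint_vel": joint speeds; "joint_torque": joint torques, N m; "ee_pos": TCP position; "eef_rot": TCP orientation; "ft_force": force on the tool from outside, world axes, zero at the start; "torque": the same for the moment, N m; "width": finger opening in m; "grip_force": force on a finger pad.
Only numpy, scipy, OpenCV 4.12 (cv2) and the standard library are available. Lean on these libraries where they do the work, as an engineer would, in place of code of your own. Each camera call takes 0.05 s, during which the arm holds its last target. There are 200 camera calls.

### The job

The last steel flask closure is wedged inside the upturned clear magazine tube with the 50 mm aluminium head (the medium-sized of the three tubes). Carry the tube to the square black pad, rap its mouth down on the pad until the closure comes free and stays lying on the pad, then stand the tube, mouth down, back in the middle of the round steel stand it came from.

Things in the scene. Friction and masses are not known exactly. Their poses are not given: they have to be found in the camera images.
- tube: Magazine tube standing mouth down on its stand: 52 mm diameter, 130 mm tall, about 250 g. Lower 80 mm clear plastic, upper 50 mm a solid aluminium head of the same diameter: grip there, any yaw. The only tube with something inside; the wide low one (64 x 95 mm) and the slim one (30 mm across) are bystanders. Origin: centre of the mouth (its underside); z up along the tube.
- closure: Steel closure, 38 mm across, 34 mm tall, 90 g, inside the tube, underside 13 mm above its mouth, on three stiff lips. Carrying or slow pressing does not shift it; each sudden stop on a surface bends the lips for good, and after about 3 mm it drops: a rap at 0.25 m/s frees it at once, 0.15 m/s takes two or three, under 0.08 m/s does little. Then the tube lifts off over it. Origin: centre of its underside, z up.
- pad: Fixed square rapping pad, 150 x 150 mm, steel with a black hard rubber top (144 x 144 mm), top 20 mm above the bench. Origin: centre of its underside, on the bench; x and y along its sides.
- stand: Fixed round steel stand on which the tube starts: disc of 90 mm diameter, 6 mm thick, flat. Origin: centre of its underside, on the bench. A second like disc under the wide low tube is a bystander.
Mind the look-alikes: they are no part of the job. What is shaped like the pad but purple, red or turquoise is not meant.

How it is judged:
By the outcome, as a careful person would: the job done as asked, in the order asked, and still so for the second after the job is handed in, with the robot touching nothing.
It also fails if it takes over 45 s, if anything falls off the work surface, if the arm or the gripper's body presses on something with over 40 N, if the wrist force passes 120 N, or if a joint passes its speed limit or range.

## Working session

There is one attempt and no reset: what is moved stays moved. The work goes in short steps, Python scripts to look and compute and a shell command to move; the robot and the scene stay as the last step left them, time stands still between calls to the robot, and variables do not carry over. Pictures are saved under pics/ and viewed, at most 10 in all, crops included, and the job is handed in when it is done.

```bash
mkdir -p pics
python3 - <<'E'
from bench import sensors, vision, r
import cv2, numpy as np
s=sensors.read_state(); print({k:np.round(v,3).tolist() for k,v in s.items()})
a=vision.camera("scene");b=vision.camera("top")
cv2.imwrite("pics/scene.png",a[:,:,::-1]);cv2.imwrite("pics/top.png",b[:,:,::-1])
for n in("scene","top","wrist"):print(n,vision.camera_model(n))
E
```

```text
{'time': 0.0, 'joint_positions': [1.133, 0.333, -0.065, 1.461, 0.022, 1.35, -0.088], 'joint_vel': [-0.001, -0.001, -0.002, -0.002, 0.001, -0.0, -0.001], 'joint_torque': [-0.001, -62.326, 0.024, -38.99, -0.061, 0.04, 0.0], 'ee_pos': [0.252, -0.572, 0.222], 'eef_rot': [0.979, 0.206, -0.0, -0.001], 'ft_force': [-0.383, -0.82, -0.607], 'torque': [0.01, -0.016, -0.017], 'grip_force': 0.0, 'width': 0.087}
scene {'vertical_fov': 52.15282893009571, 'cx': 315.4326087549649, 'cy': 195.83810587931708, 'dist': array([-0.03910066,  0.        ,  0.        ,  0.        ,  0.        ]), 'camera_from_world': array([[-8.29112940e-01,  5.59080558e-01,  8.14026475e-04,
         3.84161072e-01],
       [ 2.94397965e-01,  4.37827193e-01, -8.49492312e-01,
        -8.89700689e-02],
       [-4.75291039e-01, -7.04085420e-01, -5.27600369e-01,
         1.55348418e+00],
       [ 0.00000000e+00,  0.00000000e+00,  0.00000000e+00,
         1.00000000e+00]])}
top {'vertical_fov': 48.74120990976697, 'cx': 310.4097542107611, 'cy': 196.81100129038364, 'dist': array([-0.00065872,  0.        ,  0.        ,  0.        ,  
[... 206 characters left out ...]
      [ 1.82176530e-01, -1.01101754e-03, -9.83265320e-01,
         1.13123749e+00],
       [ 0.00000000e+00,  0.00000000e+00,  0.00000000e+00,
         1.00000000e+00]])}
wrist {'vertical_fov': 70.08249309858557, 'cx': 319.83324532416015, 'cy': 194.19529918848664, 'dist': array([-0.04439539,  0.        ,  0.        ,  0.        ,  0.        ]), 'hand_eye': array([[-2.92718533e-04, -9.69844976e-01, -2.43722461e-01,
         6.61244083e-02],
       [ 9.99999861e-01, -1.76792323e-04, -4.97522247e-04,
        -3.46438193e-04],
       [ 4.39431192e-04, -2.43722572e-01,  9.69844892e-01,
        -1.62442836e-01],
       [ 0.00000000e+00,  0.00000000e+00,  0.00000000e+00,
         1.00000000e+00]])}
```

View pics/scene.png

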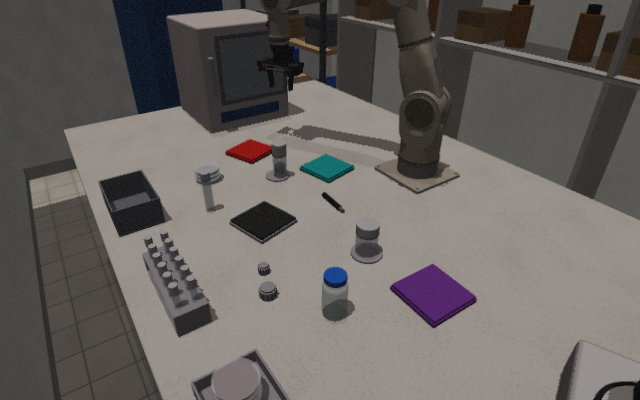

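View pics/top.png

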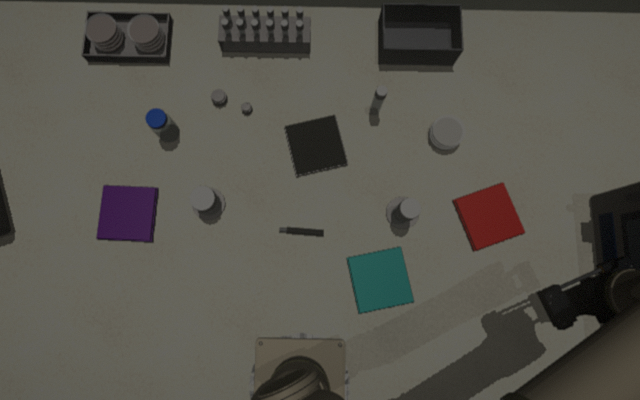

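```bash
cat > h.py <<'E'
import numpy as np, cv2
from bench import sensors, vision
from scipy.spatial.transform import Rotation as R
def K(m):
    f=200/np.tan(np.radians(m["vertical_fov"]/2)); return np.array([[f,0,m["cx"]],[0,f,m["cy"]],[0,0,1.]])
def ray(name,px,state=None):
    m=vision.camera_model(name)
    u=cv2.undistortPoints(np.array([[px]],float),K(m),m["dist"])[0,0]
    if name=="wrist":
        T=np.eye(4);T[:3,:3]=R.from_quat(state["eef_rot"]).as_matrix();T[:3,3]=state["ee_pos"];W=T@m["hand_eye"]
    else: W=np.linalg.inv(m["camera_from_world"])
    d=W[:3,:3]@np.array([u[0],u[1],1]);return W[:3,3],d/np.linalg.norm(d)
def at(name,px,z,s=None):
    o,d=ray(name,px,s);return (o+d*(z-o[2])/d[2]).round(4)
def tri(*rs):
    A=sum(np.eye(3)-np.outer(d,d) for o,d in rs);b=sum((np.eye(3)-np.outer(d,d))@o for o,d in rs)
    return np.linalg.solve(A,b).round(4)
E
python3 - <<'E'
import cv2,numpy as np
from h import *
s=cv2.imread("pics/scene.png");t=cv2.imread("pics/top.png")
c=lambda i,x,y:cv2.convertScaleAbs(cv2.resize(i[y:y+100,x:x+100],(400,300) if 0 else (266,266),interpolation=cv2.INTER_CUBIC),alpha=1.7)
w=lambda i,x,y:c(i,x,y)
cv2.imwrite("pics/c1.png",np.vstack([np.hstack([w(s,320,190),w(s,230,115),w(s,160,140)]),np.hstack([w(t,160,150),w(t,355,160),w(t,280,95)])]))
for n,p in [("disc1 scene",(367,253)),("disc2 scene",(277,175))]:print(n,at("scene",p,.006))
for n,p in [("d1",(208,203)),("d2",(402,212))]:print(n,at("top",p,.006))
E
```

```text
disc1 scene [0.4682 0.2651 0.006 ]
disc2 scene [ 0.4551 -0.2686  0.006 ]
d1 [0.4665 0.2605 0.006 ]
d2 [ 0.4513 -0.2711  0.006 ]
```

View pics/c1.png

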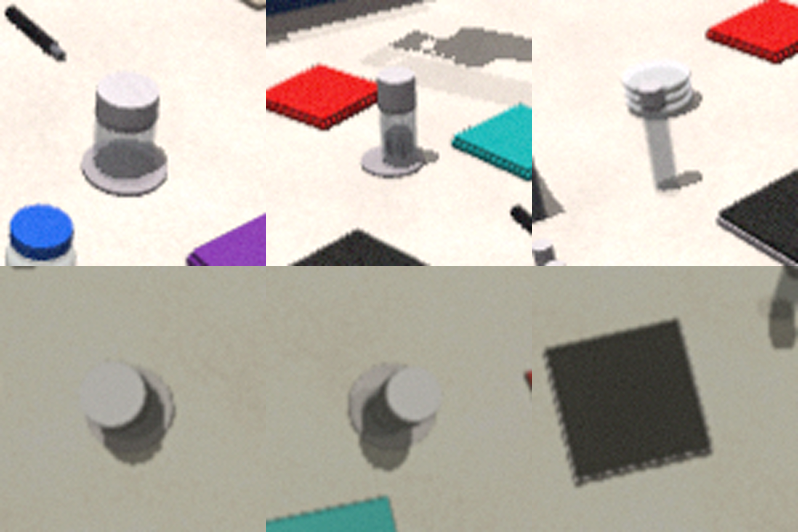

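Candidates: wide low tube on disc, scene (367,240) and empty; tube with dark closure inside on disc, scene (278,160), top (410,208), which is the one; slim tube, scene (208,185). The real pad is black, scene (263,221), top (316,146); the purple, red and turquoise ones are decoys.

Run:
```python
from h import *
print("head",tri(ray("scene",(278.5,143.2)),ray("top",(410.6,208.5))))
print("disc",tri(ray("scene",(277.7,175.2)),ray("top",(403.1,212.3))), at("top",(403.1,212.3),.006),at("scene",(277.7,175.2),.006))
f=lambda x,y:(280+(x-532)/2.66,95+(y-266)/2.66)
cs=[f(546,347),f(677,322),f(710,450),f(579,475)]
P=[at("top",c,.02) for c in cs];print(P,np.mean(P,0))
print("padscene",at("scene",(263.5,219.5),.02), tri(ray("scene",(263.5,219.5)),ray("top",np.mean(cs,0))))
s=sensors.read_state();M=R.from_quat(s["eef_rot"]).as_matrix()
print(M.T@(np.array([.455,-.27,.222])-s["ee_pos"]), M.round(3).tolist())
```

```text
head [ 0.4419 -0.2664  0.1325]
disc [ 0.4503 -0.2744  0.0013] [ 0.4505 -0.2741  0.006 ] [ 0.4537 -0.2658  0.006 ]
[array([0.6883, 0.0542, 0.02  ]), array([ 0.7187, -0.0836,  0.02  ]), array([ 0.5797, -0.1189,  0.02  ]), array([0.5505, 0.0163, 0.02  ])] [ 0.6343 -0.033   0.02  ]
padscene [ 0.6405 -0.0226  0.02  ] [ 0.6358 -0.033   0.0121]
[ 3.07606169e-01 -1.94193334e-01  9.97016836e-05] [[0.915, 0.403, -0.001], [0.403, -0.915, 0.001], [-0.0, -0.001, -1.0]]
```

```bash
python3 -m crank '[[[0.5,-0.3,0],0],[[1,-0.66,0],0],[[1,-0.66,0],0],[[1,-0.66,0],0],[[1,-0.66,0],0],[[1,-0.66,0],0],[[1,-0.66,0],0],[[1,-0.66,0],0],[[0.7,-0.5,0],0],[[0.3,-0.2,0],0],[[0,0,0],0],[[0,0,0],0]]' 1 40
python3 - <<'E'
from h import *
s=sensors.read_state();a=vision.camera("wrist");cv2.imwrite("pics/w1.png",a[:,:,::-1])
print(s["ee_pos"],s["eef_rot"])
m=vision.camera_model("wrist");He=np.linalg.inv(m["hand_eye"]);M=R.from_quat(s["eef_rot"]).as_matrix()
for p in [(.445,-.27,.136),(.451,-.27,.006)]:
  c=He[:3,:3]@(M.T@(np.array(p)-s["ee_pos"]))+He[:3,3];print(cv2.projectPoints(c.reshape(1,3),np.zeros(3),np.zeros(3),K(m),m["dist"])[0].ravel())
E
```

```text
time: 1.6
ee_pos: [0.4166, -0.3159, 0.2225]
eef_rot: [0.979, 0.205, -0.0, 0.0]
ft_force: [-0.6, -0.3, 0.6]
width: 0.087
grip_force: 0.0
[ 0.41661432 -0.31590117  0.22245984] [ 9.78720421e-01  2.05198152e-01 -1.97568951e-04  1.29516228e-04]
[284.99438896 148.43414083]
[298.57398958 135.4079699 ]
```

View pics/w1.png

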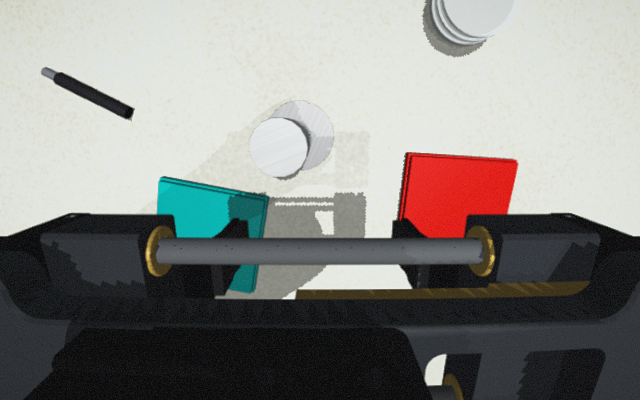

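The wrist picture shows the tube head top at (279,147), the disc behind it around (299,135), the red/turquoise decoys below, and the wide... stacked white lids at (470,20).

Run:
```python
from h import *
s=sensors.read_state();M=R.from_quat(s["eef_rot"]).as_matrix()
h=at("wrist",(279,147),.136,s);d=at("wrist",(299,135),.006,s);print(h,d)
print("3view head",tri(ray("wrist",(279,147),s),ray("scene",(278.5,143.2)),ray("top",(410.6,208.5))))
print("tool delta mm",1e3*M.T@(h-s["ee_pos"]))
```

```text
[ 0.4441 -0.2648  0.136 ] [ 0.4517 -0.2703  0.006 ]
3view head [ 0.4426 -0.2653  0.1331]
tool delta mm [ 45.74822691 -35.78774593  86.42158997]
```

```bash
python3 -m crank '[[[0.7,-0.58,0],0],[[0.82,-0.6,0],0],[[0,0,0],0],[[0,0,0.5],0],[[0,0,0.5],0],[[0,0,0],0]]'
python3 - <<'E'
from h import *
s=sensors.read_state();a=vision.camera("wrist");cv2.imwrite("pics/w2.png",a[:,:,::-1])
print(s["ee_pos"],s["eef_rot"])
E
```

```text
time: 2.4
ee_pos: [0.4434, -0.2644, 0.1906]
eef_rot: [0.979, 0.205, -0.001, -0.001]
ft_force: [0.9, -0.1, -0.6]
width: 0.0873
grip_force: 0.0
[ 0.44344059 -0.26438957  0.19055077] [ 0.97869121  0.20533118 -0.00122693 -0.00105554]
```

View pics/w2.png

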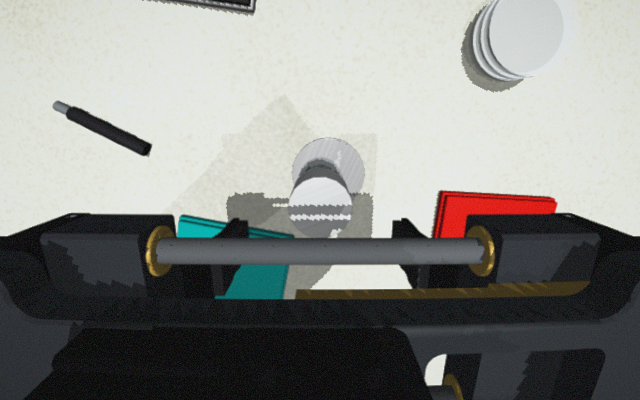

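Tube head is centred between the fingers, head top edge at row 177, x 290–351 (centre about (320.5,208)); disc spans x 291–364, top row 138.

```bash
python3 - <<'E'
from h import *
s=sensors.read_state()
print(at("wrist",(320.5,208),.136,s),at("wrist",(320.5,177),.136,s),"disc",at("wrist",(327.5,138),.006,s),at("wrist",(327.5,174),.006,s),at("wrist",(291,174),.006,s),at("wrist",(364,174),.006,s))
E
python3 -m crank '[[[0,0,0.6],0],[[0,0,0.6],0],[[0,0,0.6],0],[[0,0,0.6],0],[[0,0,0.5],0],[[0,0,0.3],0],[[0,0,0.2],0],[[0,0,0],0]]'
```

```text
[ 0.4439 -0.2645  0.136 ] [ 0.4669 -0.2544  0.136 ] disc [ 0.4914 -0.2529  0.006 ] [ 0.4514 -0.2707  0.006 ] [ 0.4332 -0.2294  0.006 ] [ 0.4696 -0.3121  0.006 ]
time: 3.45
ee_pos: [0.4448, -0.2642, 0.0904]
eef_rot: [0.979, 0.206, -0.0, -0.0]
ft_force: [-0.0, -0.9, 0.3]
width: 0.0871
grip_force: 0.0
```

```bash
python3 -m crank '[[[0,0,0],0],[[0,0,0],0],[[0,0,0],0],[[0,0,0],0],[[0,0,0],0],[[0,0,0],0]]' 0 60
python3 -m crank '[[[0,0,-0.3],0],[[0,0,-0.7],0],[[0,0,-0.7],0],[[0,0,-0.3],0],[[0,0,0],0]]'
python3 - <<'E'
from h import *
s=sensors.read_state();M=R.from_quat(s["eef_rot"]).as_matrix();print(M.round(3).tolist(),1e3*M.T@(np.array([.636,-.031,s["ee_pos"][2]])-s["ee_pos"]))
E
```

```text
time: 4.2
ee_pos: [0.4449, -0.2642, 0.0906]
eef_rot: [0.979, 0.206, 0.0, 0.0]
ft_force: [-0.6, 0.2, 0.7]
width: 0.0514
grip_force: 60.0
time: 4.82
ee_pos: [0.4449, -0.2643, 0.1509]
eef_rot: [0.979, 0.206, 0.0, 0.0]
ft_force: [-0.8, -0.1, -3.3]
width: 0.0515
grip_force: 60.0
[[0.915, 0.403, 0.001], [0.403, -0.915, -0.001], [0.0, 0.001, -1.0]] [ 2.68885234e+02 -1.36529028e+02 -5.48619499e-03]
```

```bash
python3 -m crank '[[[0.5,-0.25,0],0],[[1,-0.5,0],0],[[1,-0.51,0],0],[[1,-0.51,0],0],[[1,-0.51,0],0],[[1,-0.51,0],0],[[1,-0.51,0],0],[[1,-0.51,0],0],[[0.9,-0.45,0],0],[[0.5,-0.25,0],0],[[0,0,0],0],[[0,0,0],0]]'
python3 - <<'E'
from h import *
a=vision.camera("top");b=vision.camera("scene")
c=lambda i,x,y:cv2.convertScaleAbs(cv2.resize(i[y:y+130,x:x+130,::-1],(390,390),interpolation=cv2.INTER_CUBIC),alpha=1.5)
cv2.imwrite("pics/c2.png",np.hstack([c(b,200,120),c(a,250,80)]))
E
```

```text
time: 6.32
ee_pos: [0.6341, -0.0339, 0.1502]
eef_rot: [0.979, 0.205, -0.0, 0.0]
ft_force: [-0.3, 0.6, -2.7]
width: 0.0509
grip_force: 60.0
```

View pics/c2.png

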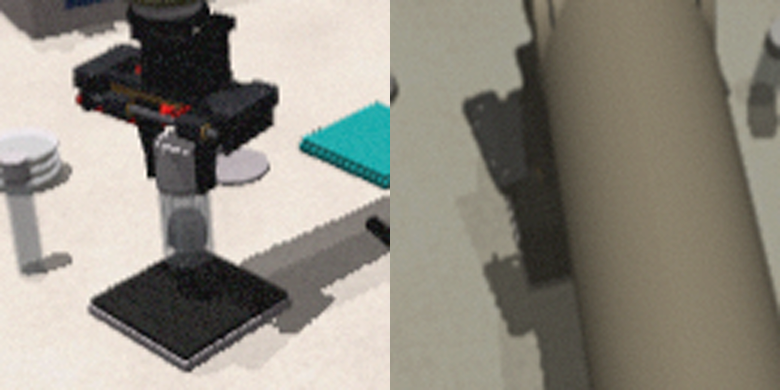

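The picture shows the tube, closure still inside at (188,230), hanging above the middle of the black pad with the gripper clear. First a moderate rap.

```bash
python3 -m crank '[[[0,0,-0.35],0],[[0,0,0],0],[[0,0,0.7],0],[[0,0,0.7],0],[[0,0,0.6],0],[[0,0,0],0]]'
python3 -m crank '[[[0,0,-0.1],0],[[0,0,0],0]]'
```

```text
time: 7.18
ee_pos: [0.6363, -0.0322, 0.1028]
eef_rot: [0.979, 0.206, 0.002, 0.0]
ft_force: [0.7, 2.0, 4.1]
width: 0.0516
grip_force: 60.0
time: 7.42
ee_pos: [0.6345, -0.0329, 0.104]
eef_rot: [0.979, 0.206, -0.0, 0.0]
ft_force: [-0.1, -0.8, -2.8]
width: 0.0514
grip_force: 60.0
```

```bash
python3 -m crank '[[[0,0,-0.4],0],[[0,0,-0.6],0],[[0,0,-0.6],0],[[0,0,-0.2],0],[[0,0,0],0]]'
python3 - <<'E'
from h import *
f=[sensors.read_state()["ft_force"][2]]
b=vision.camera("scene")
c=lambda i,x,y:cv2.convertScaleAbs(cv2.resize(i[y:y+100,x:x+100,::-1],(400,400),interpolation=cv2.INTER_CUBIC),alpha=1.6)
cv2.imwrite("pics/c3.png",c(b,215,150));print(f)
E
```

```text
time: 8.05
ee_pos: [0.6349, -0.0327, 0.1587]
eef_rot: [0.979, 0.206, 0.0, 0.0]
ft_force: [-0.3, -0.1, -3.4]
width: 0.0512
grip_force: 60.0
[np.float64(-3.4224209448930933)]
```

View pics/c3.png

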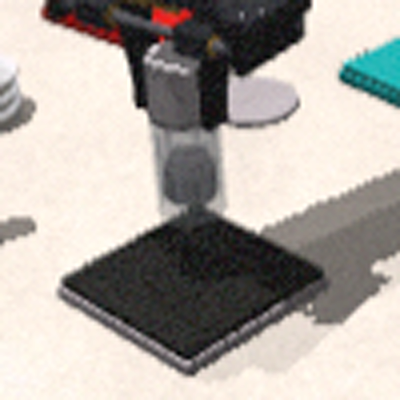

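The closure is still inside at crop (190,175), tube above the pad. Faster rap.

```bash
cat > w.py <<'E'
from h import *
f=[]
for i in range(8): vision.camera("scene"); f.append(sensors.read_state()["ft_force"][2])
print("weight",np.mean(f),sensors.read_state()["ee_pos"])
E
python3 w.py
python3 -m crank '[[[0,0,1],0],[[0,0,1],0],[[0,0,0],0],[[0,0,-0.2],0]]'
python3 -m crank '[[[0,0,-0.4],0],[[0,0,-0.6],0],[[0,0,-0.6],0],[[0,0,-0.2],0],[[0,0,0],0]]'
python3 w.py
```

```text
weight -2.8682585820755775 [ 0.63452904 -0.03271645  0.15780625]
time: 9.0
ee_pos: [0.6343, -0.0327, 0.1039]
eef_rot: [0.979, 0.206, -0.0, -0.0]
ft_force: [0.4, 0.6, -2.6]
width: 0.0513
grip_force: 60.0
time: 9.62
ee_pos: [0.6348, -0.0327, 0.1586]
eef_rot: [0.979, 0.206, 0.0, 0.0]
ft_force: [-0.5, -0.3, -3.7]
width: 0.0511
grip_force: 60.0
weight -2.0450026404709827 [ 0.63447907 -0.03272562  0.1576863 ]
```

The load fell by 0.82 N, about the closure's weight. Lift higher and look.

```bash
python3 -m crank '[[[0,0,-0.5],0],[[0,0,-0.7],0],[[0,0,-0.5],0],[[0,0,0],0]]'
python3 - <<'E'
from h import *
b=vision.camera("scene")
c=lambda i,x,y:cv2.convertScaleAbs(cv2.resize(i[y:y+120,x:x+120,::-1],(480,480),interpolation=cv2.INTER_CUBIC),alpha=1.6)
cv2.imwrite("pics/c4.png",c(b,205,130))
s=sensors.read_state();M=R.from_quat(s["eef_rot"]).as_matrix();print(1e3*M.T@(np.array([.4513,-.2705,s["ee_pos"][2]])-s["ee_pos"]))
E
```

```text
time: 10.52
ee_pos: [0.6354, -0.0327, 0.2109]
eef_rot: [0.979, 0.206, 0.001, 0.0]
ft_force: [0.1, 0.1, -2.0]
width: 0.0514
grip_force: 60.0
[-2.63801340e+02  1.43628768e+02 -1.40581729e-01]
```

View pics/c4.png

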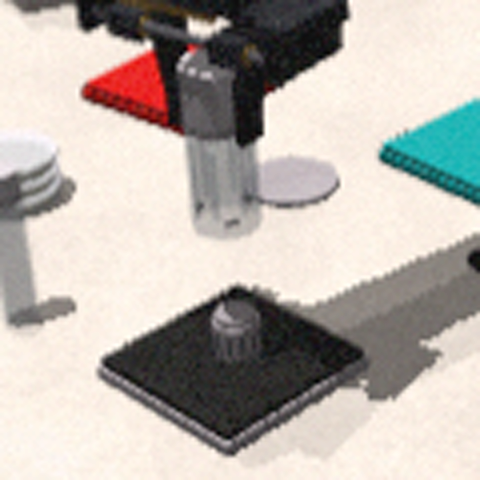

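The closure stands on the pad at crop (236,330), and the tube is empty. Back to the stand.

```bash
python3 -m crank '[[[-0.4,0.22,0],0],[[-1,0.55,0],0],[[-1,0.55,0],0],[[-1,0.55,0],0],[[-1,0.54,0],0],[[-1,0.54,0],0],[[-1,0.54,0],0],[[-1,0.54,0],0],[[-0.8,0.44,0],0],[[-0.55,0.3,0],0],[[0,0,0],0],[[0,0,0],0]]'
python3 - <<'E'
from h import *
s=sensors.read_state();a=vision.camera("wrist");b=vision.camera("scene");print(s["ee_pos"])
cv2.imwrite("pics/w3.png",np.hstack([cv2.resize(a[60:260,200:440,::-1],(480,400)),cv2.resize(cv2.convertScaleAbs(b[120:220,230:310,::-1],alpha=1.6),(320,400))]))
M=R.from_quat(s["eef_rot"]).as_matrix();print(1e3*M.T@(np.array([.4513,-.2705,s["ee_pos"][2]])-s["ee_pos"]))
E
```

```text
time: 12.08
ee_pos: [0.4521, -0.2688, 0.2088]
eef_rot: [0.979, 0.206, -0.0, -0.0]
ft_force: [0.8, 0.1, -1.9]
width: 0.0511
grip_force: 60.0
[ 0.45208871 -0.26882378  0.20876861]
[-1.39788408e+00  1.21561126e+00 -6.91817517e-04]
```

View pics/w3.png

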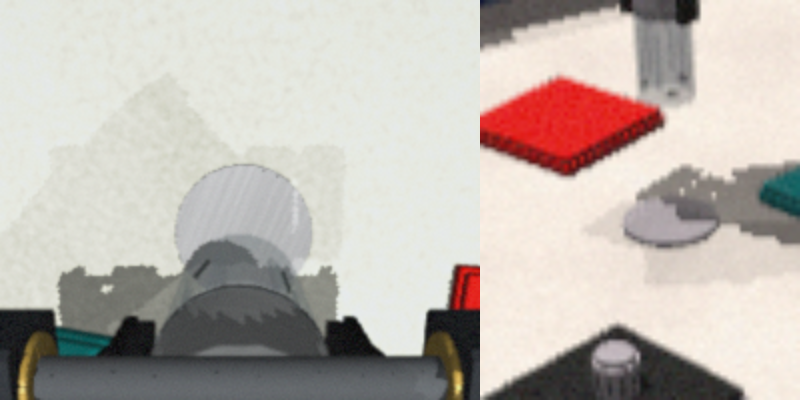

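Run:
```python
from h import *
s=sensors.read_state();M=R.from_quat(s["eef_rot"]).as_matrix()
for p in [at("wrist",(321.3,175.5),.006,s),at("wrist",(321.3,141.5),.006,s)-M[:,0]*.045,at("scene",(277.75,174),.006)]: print(p,1e3*(M.T@(p-s["ee_pos"])))
```

```text
[ 0.4524 -0.27    0.006 ] [ -0.65862072   1.35049353 202.90702113]
[ 0.45114174 -0.27049335  0.00599425] [ -2.00891666   1.29301633 202.91261805]
[ 0.4489 -0.2738  0.006 ] [ -5.39614559   3.41104116 202.90576445]
```

```bash
python3 -m crank '[[[-0.02,0.05,0.3],0],[[0,0,0.7],0],[[0,0,0.7],0],[[0,0,0.7],0],[[0,0,0.6],0],[[0,0,0.4],0],[[0,0,0.3],0],[[0,0,0],0],[[0,0,0],0]]'
python3 -m crank '[[[0,0,0.05],0],[[0,0,0.05],0],[[0,0,0],0],[[0,0,0],0]]'
```

```text
time: 13.3
ee_pos: [0.4525, -0.2713, 0.0986]
eef_rot: [0.979, 0.206, 0.0, 0.0]
ft_force: [0.1, 0.1, -1.7]
width: 0.0513
grip_force: 60.0
time: 13.8
ee_pos: [0.4521, -0.2711, 0.0951]
eef_rot: [0.979, 0.206, 0.0, 0.0]
ft_force: [-1.1, -0.4, -1.5]
width: 0.051
grip_force: 60.0
```

```bash
python3 -m crank '[[[-0.02,-0.02,0.06],0],[[0,0,0.04],0],[[0,0,0],0],[[0,0,0],0]]'
python3 -m crank '[[[0,0,0.04],0],[[0,0,0],0],[[0,0,0],0]]'
```

```text
time: 14.3
ee_pos: [0.4513, -0.2708, 0.0921]
eef_rot: [0.979, 0.206, 0.0, 0.0]
ft_force: [0.3, 0.1, -2.9]
width: 0.0511
grip_force: 60.0
time: 14.68
ee_pos: [0.4513, -0.2708, 0.0909]
eef_rot: [0.979, 0.206, 0.0, 0.0]
ft_force: [-0.2, 0.2, -1.7]
width: 0.0512
grip_force: 60.0
```

```bash
python3 -m crank '[[[0,0,0.03],0],[[0,0,0],0],[[0,0,0],0]]'
python3 -m crank '[[[0,0,0.03],0],[[0,0,0],0],[[0,0,0],0]]'
```

```text
time: 15.05
ee_pos: [0.4513, -0.2708, 0.09]
eef_rot: [0.979, 0.206, 0.0, 0.0]
ft_force: [0.1, 0.6, -2.2]
width: 0.0509
grip_force: 60.0
time: 15.42
ee_pos: [0.4513, -0.2708, 0.0891]
eef_rot: [0.979, 0.206, 0.0, 0.0]
ft_force: [-0.7, 0.2, -2.0]
width: 0.0512
grip_force: 60.0
```

```bash
python3 -m crank '[[[0,0,0.03],0],[[0,0,0],0],[[0,0,0],0]]'
python3 -m crank '[[[0,0,0.03],0],[[0,0,0],0],[[0,0,0],0]]'
```

```text
time: 15.8
ee_pos: [0.4514, -0.2708, 0.0882]
eef_rot: [0.979, 0.206, 0.0, 0.0]
ft_force: [0.4, -0.6, -2.3]
width: 0.0513
grip_force: 60.0
time: 16.18
ee_pos: [0.4513, -0.2708, 0.0873]
eef_rot: [0.979, 0.206, 0.0, 0.0]
ft_force: [0.0, 0.4, -2.4]
width: 0.0513
grip_force: 60.0
```

```bash
python3 -m crank '[[[0,0,0.03],0],[[0,0,0],0],[[0,0,0],0]]'
python3 -m crank '[[[0,0,0.03],0],[[0,0,0],0],[[0,0,0],0]]'|grep -E "pos|ft"
```

```text
time: 16.55
ee_pos: [0.4513, -0.2708, 0.0863]
eef_rot: [0.979, 0.206, -0.0, 0.0]
ft_force: [0.2, -0.1, -2.0]
width: 0.051
grip_force: 60.0
ee_pos: [0.4513, -0.2708, 0.0854]
ft_force: [-0.4, -0.4, -2.3]
```

```bash
for i in 1; do python3 -m crank '[[[0,0,0.03],0],[[0,0,0],0],[[0,0,0],0]]'|grep -E "pos|ft"; done
python3 -m crank '[[[0,0,0.03],0],[[0,0,0],0],[[0,0,0],0]]'|grep -E "pos|ft"
python3 -m crank '[[[0,0,0.03],0],[[0,0,0],0],[[0,0,0],0]]'|grep -E "pos|ft"
```

```text
ee_pos: [0.4513, -0.2708, 0.0846]
ft_force: [0.3, 0.2, -2.4]
ee_pos: [0.4514, -0.2709, 0.0838]
ft_force: [-0.3, 0.2, 1.3]
ee_pos: [0.4515, -0.2709, 0.0837]
ft_force: [-4.5, 1.7, 10.1]
```

Contact at 0.0838. Relieve the pressing, release and rise.

```bash
python3 -m crank '[[[0,0,-0.03],0],[[0,0,0],0],[[0,0,0],0]]'|grep -E "pos|ft"
python3 -m crank '[[[0,0,0],0],[[0,0,0],0],[[0,0,0],0],[[0,0,0],0],[[0,0,0],0],[[0,0,0],0]]' 1
python3 -m crank '[[[0,0,-0.3],0],[[0,0,-0.6],0],[[0,0,-0.8],0],[[0,0,-0.8],0],[[0,0,-0.8],0],[[0,0,-0.8],0],[[-1,0,-0.5],0],[[-1,0,0],0],[[-1,0,0],0],[[-0.5,0,0],0],[[0,0,0],0]]'
python3 - <<'E'
from h import *
s=sensors.read_state();a=vision.camera("wrist");b=vision.camera("scene");t=vision.camera("top");print(s["ee_pos"],s["eef_rot"],s["time"])
cv2.imwrite("pics/f.png",np.hstack([cv2.resize(cv2.convertScaleAbs(b[110:240,220:310,::-1],alpha=1.6),(360,520)),np.vstack([cv2.resize(a[0:200,200:440,::-1],(400,333)),cv2.resize(cv2.convertScaleAbs(t[110:229,290:540,::-1],alpha=1.7),(400,187))])]))
E
```

```text
ee_pos: [0.4514, -0.2709, 0.0838]
ft_force: [-1.6, -0.1, 3.0]
time: 19.18
ee_pos: [0.4514, -0.2708, 0.0837]
eef_rot: [0.979, 0.206, 0.0, 0.0]
ft_force: [-0.2, 0.0, -1.0]
width: 0.0867
grip_force: 0.0
time: 20.55
ee_pos: [0.3551, -0.3135, 0.2224]
eef_rot: [0.979, 0.205, 0.0, 0.0]
ft_force: [0.5, 0.5, -0.7]
width: 0.0869
grip_force: 0.0
[ 0.3550702  -0.31345173  0.22244492] [9.78698408e-01 2.05302392e-01 3.28584986e-04 4.95812830e-04] 20.55
```

View pics/f.png

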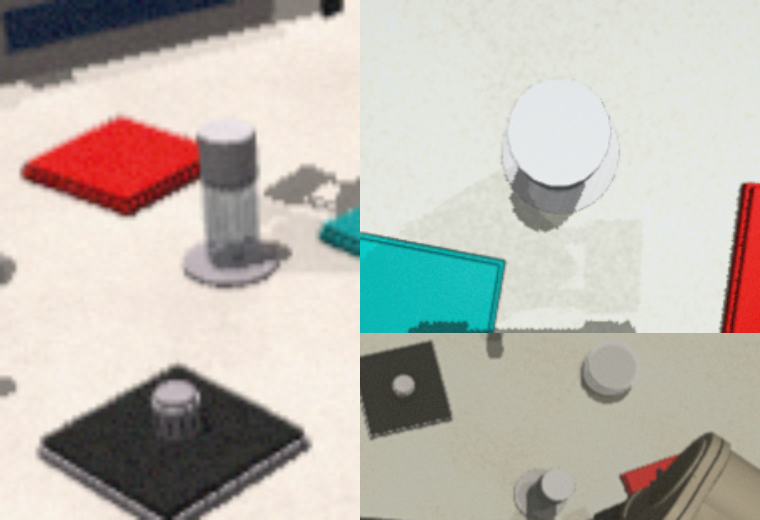

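Tube stands upright on the stand (wrist crop head (559,131), disc centre about (560,154)); the closure is on the pad. Quick check of the centring.

Run:
```python
from h import *
s=sensors.read_state()
M=R.from_quat(s["eef_rot"]).as_matrix()
print(at("wrist",(319.7,78.6),.136,s),at("wrist",(320.3,92.4),.006,s),at("wrist",(320.3,128.4),.006,s)+.045*M[:,0])
print("top head",at("top",(290+(557-360)/1.6,110+(486-333)/1.571),.136),"disc",at("top",(290+(544-360)/1.6,110+(495-333)/1.571),.006))
```

```text
[ 0.449  -0.2709  0.136 ] [ 0.4511 -0.2706  0.006 ] [ 0.45155568 -0.27050083  0.00602296]
top head [ 0.4432 -0.2711  0.136 ] disc [ 0.4483 -0.2793  0.006 ]
```

```bash
python3 -c "
from bench import r
print(r.close_job())"
```

```text
the job is handed in; nothing more can be done
None
```

Job handed in at about 20.6 s: the closure came free on the second rap and stands on the black pad, and the tube is back mouth down on its stand, about 2 mm off centre by the wrist camera (rougher readings from a coarse top-camera crop differed by up to about 1 cm).

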